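# Load the kiln shelf with burner pots

## Robot

A 6-joint arm with a two-finger parallel gripper is mounted at the origin on the work surface. World frame = base frame: x ahead of the robot, y to its left, z up, the work surface at z = 0. Lengths are in m, angles in rad, forces in N, time in s.
With the tool pointing down it reaches from about 0.375 to 0.925 m from the base axis. Payload 5.7 kg.
Tool frame: the origin (TCP) lies on the centre line of the jaws, within the pads' length; the fingertips stand 14 mm ahead of it and the grasp point (between the pads) lies 5 mm behind it; z points along the fingers, y is the line along which they close (so a half turn about z gives the same grasp; the last joint's range is limited). The gripper opens to 88 mm and grips with 3 to 60 N. Pads are 20 mm wide; open, the fingers measure 115 mm over their backs; the gripper's body (75 mm by 178 mm) begins 61 mm behind the grasp point.
Start: joints at [1.182, 0.359, 1.51, -0, 1.272, -0.115], TCP at [0.162, 0.578, 0.206] pointing down, gripper open.
Joint ranges: [-2.97, 2.97], [-1.01, 2.36], [0.21, 2.38], [-0.96, 4.11], [0.2, 2.71], [-2.98, 2.98]. Speed limits (rad/s): [2.39, 2.39, 3.14, 3.14, 3.14, 3.14].

## Interface

Orientations are given as a rotation vector (axis times angle).
In Python, from workcell import * gives the robot as it stands.
- The arm moves only by the tool step_arm, never from a script. Its argument "deltas" is a list of rows, each a list of 2 entries, a list of its own where there are three numbers: the shift along the tool's x, y, z in cm, then the turn, a rotation vector about the tool's x, y, z in rad. A call has 1 to 8 rows; each row shifts and turns the commanded pose from where the row before left it, along the tool's axes as they then stand; what a row does not reach is not made up. A row lasts 1/12 s, in which the tool goes at most 41.7 mm and 7.16 degrees, less where a joint would pass 70% of its speed; a pose out of reach is approached as far as the arm can. A call is refused whole if a number of a shift passes 4.17 or a number of a turn 0.125, either way. A call with a gripper value outside its range is refused whole. "claw" is the closure, from -1 (fully open) to 1 (shut), so that 0 is half open, set as the call begins (left out, the last holds). The fingers move at their own pace and stop on an object; "grip_force" is the grip in N (left out, the last holds). Time passes only in rows, so rows that do not move let the fingers close. It gives the time, the measured TCP pose, the force, the opening and the grip force at its end, in the units of the state.
- get_state(): the state, without advancing time (a new reading comes with each control period).
- get_image(name): name is "scene" or "top" or "wrist"; returns a dict with "img" (400x640x3 uint8, blue, green, red), "fx", "fy", "cx", "cy" (pixels), "pose" (4x4, takes a point from camera to world coordinates); the wrist camera has in their place "hand_eye" (4x4, takes a point from camera to tool coordinates, whose origin is the TCP and whose axes are the flange's). Camera axes: x right, y down, z forward; pixel columns grow to the right and rows downward; lengths in m; the calibration is good to about 2 mm. A picture is of the moment at which its call begins: read the wrist's pose just before it. There is no depth.
- sign_off(): hands the job in; it is judged then, once.
The state is a dict: "time": time; "qpos": joint angles; "qd": joint speeds; "tau": joint torques, N m; "eef_pos": TCP position; "ee_rot": TCP orientation; "contact_force": force on the tool from outside, world axes, zero at the start; "torque": the same for the moment, N m; "gripper_width": finger opening in m; "grasp_force": force on a finger pad.
Only numpy, scipy, OpenCV 4.12 (cv2) and the standard library are available. Lean on these libraries where they do the work, as an engineer would, in place of code of your own. Each camera call takes 0.05 s, during which the arm holds its last target. There are 200 camera calls.

## Task

Load the kiln shelf with the three pierced burner pots, the ones with a wide flat brim round the foot: stand each upright on the round grey disc of its own size (large pot on the large disc, medium on medium, small on small), its whole foot on the disc, filling the disc farthest from the robot first and the nearest last. Put the knobbed lid on the large pot, seated square in its mouth. Set everything down rather than dropping it, knock nothing over, and leave the two plain tumblers and the bowl where they stand.

Things in the scene. Friction and masses are not known exactly. Their poses are not given: they have to be found in the camera images.
- pot_large_mid (a point): The large burner pot, off-white unglazed clay, loose, 80 mm tall, 0.30 kg (the weight varies): an upright round cup, 62 mm outside diameter, straight, open on top (wall 6 mm), small dark holes in its side, on a flat round brim (foot) of 100 mm diameter, 8 mm thick. Grasp it across the cup. The point is its centre, half-way up; z is up. It stands on the ware board (top at z = 18 mm).
- pot_medium_mid (a point): The medium burner pot, off-white unglazed clay, loose, 70 mm tall, 0.20 kg (the weight varies): an upright round cup, 50 mm outside diameter, straight, open on top (wall 6 mm), small dark holes in its side, on a flat round brim (foot) of 80 mm diameter, 8 mm thick. Grasp it across the cup. The point is its centre, half-way up; z is up. It stands on the ware board (top at z = 18 mm).
- pot_small_mid (a point): The small burner pot, off-white unglazed clay, loose, 60 mm tall, 0.12 kg (the weight varies): an upright round cup, 38 mm outside diameter, straight, open on top (wall 6 mm), small dark holes in its side, on a flat round brim (foot) of 62 mm diameter, 8 mm thick. Grasp it across the cup. The point is its centre, half-way up; z is up. It stands on the ware board (top at z = 18 mm).
- lid_mid (a point): The lid, off-white unglazed clay, loose, 38 mm tall, 0.07 kg: from below, a plug (36 mm diameter, 6 high), a disc (58, 8 thick), an upright knob to grasp (18, 24 high). The point is its centre, 19 mm above its underside; z is up. It lies knob up on the ware board. Seated on the large pot, the plug hangs in the 50 mm mouth, the disc rests on the rim and this point is 13 mm above the rim.
- disc_large_top (a point): The large grey round disc (kiln setter), 124 mm in diameter, 8 mm thick, fixed on the beige kiln shelf (slab 400 x 220 mm, top at z = 18 mm). The point is the centre of the disc's top face (z = 26 mm); z is up, x points along the shelf, away from the robot. The three discs lie in a row one behind another, 127 mm apart, in any order.
- disc_medium_top (a point): The medium grey round disc (kiln setter), 104 mm in diameter, 8 mm thick, fixed on the beige kiln shelf (slab 400 x 220 mm, top at z = 18 mm). The point is the centre of the disc's top face (z = 26 mm); z is up, x points along the shelf, away from the robot. The three discs lie in a row one behind another, 127 mm apart, in any order.
- disc_small_top (a point): The small grey round disc (kiln setter), 86 mm in diameter, 8 mm thick, fixed on the beige kiln shelf (slab 400 x 220 mm, top at z = 18 mm). The point is the centre of the disc's top face (z = 26 mm); z is up, x points along the shelf, away from the robot. The three discs lie in a row one behind another, 127 mm apart, in any order.
- tumbler_wide_mid (a point): Bystander: the wide plain tumbler without a brim, off-white unglazed clay, 60 mm in diameter, 85 mm tall, loose. The point is its centre, half-way up.
- tumbler_narrow_mid (a point): Bystander: the narrow plain tumbler without a brim, off-white unglazed clay, 46 mm in diameter, 74 mm tall, loose. The point is its centre, half-way up.
- bowl_mid (a point): Bystander: a bowl, off-white unglazed clay, 80 mm wide at the rim, 45 mm tall, loose. The point is its centre, half-way up.
There are look-alikes about, which are no part of the job. Leave any pink or turquoise look-alike of the part that bears pot_small_mid alone.

How it is judged:
By the outcome, as a careful person would: the job done as asked, in the order asked, and still so for the second after the job is handed in, with the robot touching nothing.
It also fails if it takes over 112 s, if anything falls off the work surface, if the arm or the gripper's body presses on something with over 40 N, if the wrist force passes 120 N, or if a joint passes its speed limit or range.

## Working session

There is one attempt and no reset: what is moved stays moved. The work goes in short steps, Python scripts to look and compute and a tool call to move; the robot and the scene stay as the last step left them, time stands still between calls to the robot, and variables do not carry over. Pictures are saved under pics/ and viewed, at most 14 in all, crops included, and the job is handed in when it is done.

Besides the shell and the picture viewer there is one more tool, called by a JSON object that holds its "api" and its "payload", one argument or row to a line. step_arm: Moves the arm, as the interface text tells. Its arguments: {"type":"object","properties":{"deltas":{"type":"array"},"claw":{"type":"number"},"grip_force":{"type":"number"}},"required":["deltas"]}

```bash
mkdir -p pics; ls
python3 - <<'E'
from workcell import *
import cv2,pickle
d={}
for n in("scene","top"):
    d[n]=get_image(n); cv2.imwrite(f"pics/{n}0.png",d[n]["img"]); print(n,{k:(v.round(3).tolist() if hasattr(v,'round') and k=='pose' else v) for k,v in d[n].items() if k!='img'})
pickle.dump(d,open("im0.pkl","wb"))
print(get_state())
E
```

```text
pics
scene {'fx': 481.6571154428783, 'fy': 481.6571154428783, 'cx': 316.2026435273808, 'cy': 207.50676889915692, 'pose': [[0.341, 0.615, -0.711, 1.277], [0.94, -0.208, 0.271, -0.334], [0.018, -0.761, -0.649, 0.837], [0.0, 0.0, 0.0, 1.0]]}
top {'fx': 429.55166758285736, 'fy': 429.55166758285736, 'cx': 320.8651613803573, 'cy': 190.4467059221607, 'pose': [[-0.029, -0.998, 0.057, 0.417], [-1.0, 0.029, -0.006, 0.006], [0.005, -0.057, -0.998, 1.134], [0.0, 0.0, 0.0, 1.0]]}
{'time': 0.1, 'qpos': array([ 1.18191273e+00,  3.59423767e-01,  1.51129222e+00, -2.97131263e-05,
        1.27250606e+00, -1.15109582e-01]), 'qd': array([ 0.00111172, -0.00157505, -0.00161498, -0.0008593 ,  0.00244532,
        0.00090511]), 'tau': array([ 5.83515930e-05, -5.16342258e+01, -2.71407491e+01,  6.74772053e-02,
        2.75217189e-02, -2.17853665e-05]), 'eef_pos': array([0.1620012 , 0.57705525, 0.20511133]), 'ee_rot': array([-4.28636007e-01, -3.11183059e+00,  2.48943647e-03]), 'contact_force': array([ 0.2439361 , -0.62218837, -0.65757207]), 'torque': array([ 0.00756522,  0.00435276, -0.03273222]), 'grasp_force': 0.0, 'gripper_width': 0.0879225858803286}
```

View pics/top0.png

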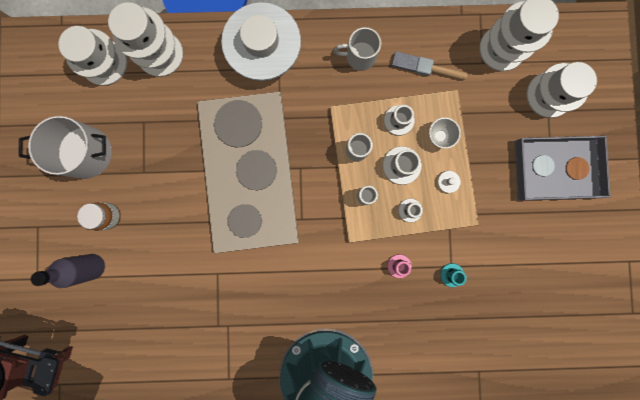

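View pics/scene0.png

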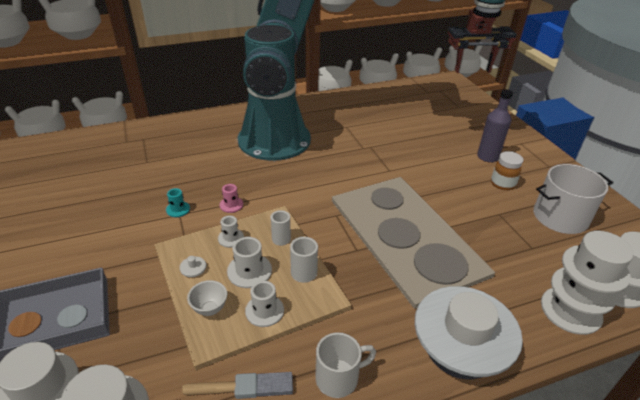

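Top view: the discs are large (238,123), farthest; medium (256,170); small (244,220), nearest. Brimmed pots are large (404,163), medium (400,118) and small (410,210), and the lid is at (449,182). The brimless tumblers are at (360,146) and (368,195), and the bowl at (444,133). The small-pot look-alikes are pink (400,267) and turquoise (453,275), both off the board. The off-white one on the board at (410,210) fits the description; I'll confirm it in a crop.

```bash
cat > h.py <<'E'
import numpy as np,cv2,pickle
from scipy.spatial.transform import Rotation as R
def ray(d,uv,z,pose=None):
    P=d["pose"] if pose is None else pose
    v=P[:3,:3]@np.array([(uv[0]-d["cx"])/d["fx"],(uv[1]-d["cy"])/d["fy"],1.])
    return P[:3,3]+v*(z-P[2,3])/v[2]
def proj(d,p,pose=None):
    P=d["pose"] if pose is None else pose
    c=(np.atleast_2d(p)-P[:3,3])@P[:3,:3]
    return np.c_[c[:,0]/c[:,2]*d["fx"]+d["cx"],c[:,1]/c[:,2]*d["fy"]+d["cy"]]
def circle(c,r,n=60):
    a=np.linspace(0,2*np.pi,n); return np.c_[c[0]+r*np.cos(a),c[1]+r*np.sin(a),np.full(n,c[2])]
def draw(img,d,c,r,s,o,col,pose=None):
    p=(proj(d,circle(c,r),pose)-o+.5)*s-.5
    cv2.polylines(img,[np.round(p*8).astype(np.int32)],True,col,1,cv2.LINE_AA,3)
E
python3 - <<'E'
from h import *
d=pickle.load(open("im0.pkl","rb"))["top"]; im=d["img"]
g=cv2.cvtColor(im,cv2.COLOR_BGR2GRAY)
for n,(u,v) in dict(L=(238,123),M=(256,170),S=(244,220)).items():
    m=cv2.floodFill(cv2.GaussianBlur(im,(3,3),0),None,(u,v),0,(9,)*3,(9,)*3,4|cv2.FLOODFILL_MASK_ONLY|cv2.FLOODFILL_FIXED_RANGE|(255<<8))
    mk=m[2][1:-1,1:-1]; c=max(cv2.findContours(mk,0,1)[0],key=cv2.contourArea)
    e=cv2.fitEllipse(c); print(n,np.round(e[0],1),np.round(e[1],1),ray(d,e[0],.026).round(4))
cv2.imwrite("pics/c1.png",cv2.resize(im[88:248,325:485],None,fx=3.7,fy=3.7,interpolation=cv2.INTER_CUBIC))
E
```

```text
L [237.5 123.6] [45.7 46.2] [0.6607 0.2111 0.026 ]
M [255.8 170.1] [38.7 39.1] [0.5379 0.1661 0.026 ]
S [244.1 220.6] [31.6 32.9] [0.4083 0.1989 0.026 ]
```

View pics/c1.png

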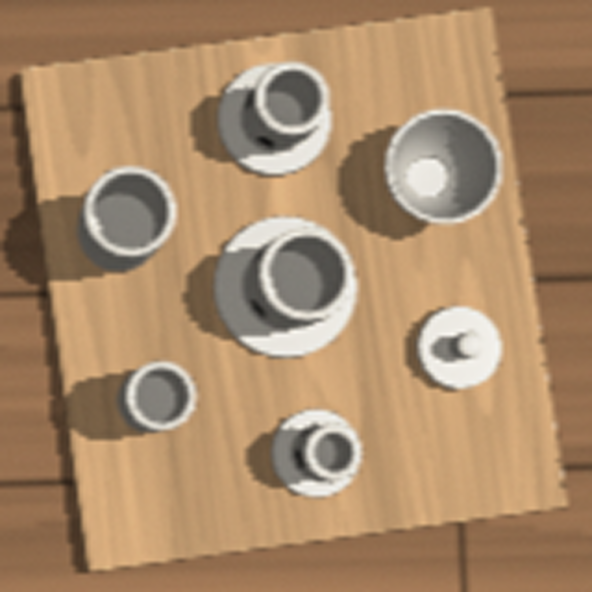

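The crop confirms it: the three pots with brims and dark holes are at crop (286,287) large, (275,119) medium and (317,453) small, off-white and on the board. The tumblers at (130,212) and (158,397) have no brim, and the lid is at (460,348). Now I'll compute the positions.

Run:
```python
from h import *
d=pickle.load(open("im0.pkl","rb"))["top"]
for n,(u,v),z in [("L brim",(286,287),.026),("L rim",(307,276),.098),("M brim",(275,119),.026),("M rim",(292,99),.088),("S brim",(317,453),.026),("S rim",(331,453),.078),("lid",(460,348),.032),("lid knob",(470,344),.056),("tumW",(130,212),.103),("tumN",(158,397),.092),("bowl",(444,166),.063)]:
    print(n,ray(d,(u/3.7+325-.4,v/3.7+88-.4),z).round(4))
from workcell import *
s=get_image("wrist"); print({k:(np.round(v,4).tolist() if k=='hand_eye' else v) for k,v in s.items() if k!='img'})
st=get_state();print(R.from_rotvec(st["ee_rot"]).as_matrix().round(3))
```

```text
L brim [ 0.5398 -0.2128  0.026 ]
L rim [ 0.5387 -0.2127  0.098 ]
M brim [ 0.659  -0.2098  0.026 ]
M rim [ 0.6587 -0.2096  0.088 ]
S brim [ 0.423  -0.2298  0.026 ]
S rim [ 0.4225 -0.228   0.078 ]
lid [ 0.493  -0.3311  0.032 ]
lid knob [ 0.4939 -0.3307  0.056 ]
tumW [ 0.5835 -0.0975  0.103 ]
tumN [ 0.4624 -0.1128  0.092 ]
bowl [ 0.6154 -0.3165  0.063 ]
{'fx': 317.23865764078954, 'fy': 317.23865764078954, 'cx': 318.77961490833565, 'cy': 197.77540848120623, 'hand_eye': [[-0.0008, -0.967, -0.2549, 0.0687], [1.0, -0.0009, 0.0002, -0.0008], [-0.0004, -0.2549, 0.967, -0.1792], [0.0, 0.0, 0.0, 1.0]]}
[[-0.963  0.27  -0.001]
 [ 0.27   0.963 -0.001]
 [ 0.    -0.001 -1.   ]]
```

{"api": "step_arm", "payload": {
  "deltas": [
    [[-3, 0, 0], [0, 0, -0.091]],
    [[-3, 0, 0], [0, 0, -0.091]],
    [[-3, 0, 0], [0, 0, -0.091]],
    [[-2, -3.5, 0], [0, 0, 0]],
    [[-2, -3.5, 0], [0, 0, 0]],
    [[-2, -3.5, 0], [0, 0, 0]],
    [[-2, -3.5, 0], [0, 0, 0]],
    [[-2, -3.5, 0], [0, 0, 0]]
  ],
  "claw": -1,
  "grip_force": 15
}}

```text
time: 0.82
eef_pos: [0.3507, 0.3844, 0.2056]
ee_rot: [-0.001, -3.141, 0.001]
contact_force: [0.5, 0.0, 0.1]
gripper_width: 0.0872
grasp_force: 0.0
```

{"api": "step_arm", "payload": {
  "deltas": [
    [[-1.2, -3.7, 0], [0, 0, 0]],
    [[-1.2, -3.7, 0], [0, 0, 0]],
    [[-1.2, -3.7, 0], [0, 0, 0]],
    [[-1.2, -3.7, 0], [0, 0, 0]],
    [[-1.2, -3.7, 0], [0, 0, 0]],
    [[-1.2, -3.7, 0], [0, 0, 0]],
    [[-1.2, -3.7, 0], [0, 0, 0]],
    [[-1.2, -3.7, 0], [0, 0, 0]]
  ]
}}

```text
time: 1.48
eef_pos: [0.4461, 0.0883, 0.2059]
ee_rot: [0.001, 3.142, -0.0]
contact_force: [0.6, 0.8, -0.3]
gripper_width: 0.0875
grasp_force: 0.0
```

{"api": "step_arm", "payload": {
  "deltas": [
    [[-1.2, -3.7, 0], [0, 0, 0]],
    [[-1.2, -3.7, 0], [0, 0, 0]],
    [[-1.2, -3.7, 0], [0, 0, 0]],
    [[-1.2, -3.7, 0], [0, 0, 0]],
    [[-1.2, -3.7, 0], [0, 0, 0]],
    [[-1.2, -3.7, 0], [0, 0, 0]],
    [[-1.2, -3.0, 0], [0, 0, 0]],
    [[0, 0, 0], [0, 0, 0]]
  ]
}}

```text
time: 2.15
eef_pos: [0.5325, -0.1679, 0.2058]
ee_rot: [0.007, 3.139, -0.005]
contact_force: [2.0, -0.4, -0.2]
gripper_width: 0.0876
grasp_force: 0.0
```

```bash
cat > w.py <<'E'
import sys; from h import *; from workcell import *
def wrist(name):
    s=get_state(); d=get_image("wrist"); T=np.eye(4); T[:3,:3]=R.from_rotvec(s["ee_rot"]).as_matrix(); T[:3,3]=s["eef_pos"]
    d["pose"]=T@d["hand_eye"]; cv2.imwrite(f"pics/{name}.png",d["img"]); pickle.dump(d,open(f"{name}.pkl","wb")); print(s["eef_pos"].round(4),s["ee_rot"].round(3),s["time"]); return d
E
python3 - <<'E'
from w import *
d=wrist("w1"); im=d["img"]
for c,r,col in [((.539,-.2127,.098),.031,(0,0,255)),((.539,-.2127,.026),.05,(0,255,0)),((.6588,-.2097,.088),.025,(0,0,255)),((.6588,-.2097,.026),.04,(0,255,0)),((.4228,-.229,.078),.019,(0,0,255)),((.4228,-.229,.026),.031,(0,255,0)),((.4935,-.331,.032),.029,(0,255,0)),((.4935,-.331,.056),.009,(0,0,255))]:
    draw(im,d,c,r,1,0,col)
cv2.imwrite("pics/w1d.png",im)
E
```

```text
[ 0.5325 -0.1679  0.2058] [ 0.007  3.139 -0.005] 2.15
```

View pics/w1d.png

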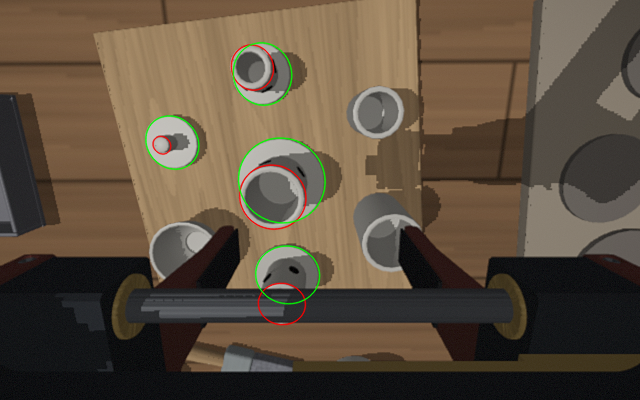

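Overlays (red for rims, green for brims) match the wrist view to about 1–2 px: large pot (272,195), medium (287,280), small (255,70), lid (172,142). Going to the large pot.

{"api": "step_arm", "payload": {
  "deltas": [
    [[-0.2, -1.5, 1], [0, 0, 0]],
    [[-0.2, -1.5, 1], [0, 0, 0]],
    [[-0.2, -1.5, 1], [0, 0, 0]],
    [[0, 0, 2], [0, 0, 0]],
    [[0, 0, 2], [0, 0, 0]],
    [[0, 0, 2], [0, 0, 0]],
    [[0, 0, 0], [0, 0, 0]],
    [[0, 0, 0], [0, 0, 0]]
  ]
}}

```text
time: 2.87
eef_pos: [0.5345, -0.2065, 0.1143]
ee_rot: [-0.001, -3.138, -0.002]
contact_force: [0.7, -0.2, 0.8]
gripper_width: 0.0877
grasp_force: 0.0
```

{"api": "step_arm", "payload": {
  "deltas": [
    [[-0.4, -0.6, 0], [0, 0, 0]],
    [[0, 0, 1.7], [0, 0, 0]],
    [[0, 0, 1.7], [0, 0, 0]],
    [[0, 0, 1.7], [0, 0, 0]],
    [[0, 0, 0], [0, 0, 0]],
    [[0, 0, 0], [0, 0, 0]]
  ]
}}

```text
time: 3.37
eef_pos: [0.5403, -0.2133, 0.0655]
ee_rot: [0.001, 3.141, -0.0]
contact_force: [-0.5, -0.3, 0.2]
gripper_width: 0.0878
grasp_force: 0.0
```

{"api": "step_arm", "payload": {
  "deltas": [
    [[0, 0, 0], [0, 0, 0]],
    [[0, 0, 0], [0, 0, 0]],
    [[0, 0, 0], [0, 0, 0]],
    [[0, 0, 0], [0, 0, 0]],
    [[0, 0, 0], [0, 0, 0]],
    [[0, 0, 0], [0, 0, 0]]
  ],
  "claw": 1,
  "grip_force": 20
}}

```text
time: 3.87
eef_pos: [0.5403, -0.2131, 0.0656]
ee_rot: [0.001, 3.141, -0.001]
contact_force: [-0.6, 0.2, 5.7]
gripper_width: 0.0604
grasp_force: 20.0
```

{"api": "step_arm", "payload": {
  "deltas": [
    [[0, 0, -0.5], [0, 0, 0]],
    [[0, 0, -1.5], [0, 0, 0]],
    [[0, 0, -2], [0, 0, 0]],
    [[0, 0, -2], [0, 0, 0]],
    [[0, 0, -2], [0, 0, 0]],
    [[0, 0, -2], [0, 0, 0]],
    [[0, 0, -1], [0, 0, 0]],
    [[0, 0, 0], [0, 0, 0]]
  ]
}}

```text
time: 4.53
eef_pos: [0.5411, -0.2136, 0.1771]
ee_rot: [0.001, 3.138, -0.003]
contact_force: [0.0, 0.9, -3.2]
gripper_width: 0.0603
grasp_force: 20.0
```

{"api": "step_arm", "payload": {
  "deltas": [
    [[-0.3, 1.5, 0], [0, 0, 0]],
    [[-1, 3, 0], [0, 0, 0]],
    [[-1, 3.5, 0], [0, 0, 0]],
    [[-1, 3.5, 0], [0, 0, 0]],
    [[-1, 3.5, 0], [0, 0, 0]],
    [[-1, 3.5, 0], [0, 0, 0]],
    [[-1, 3.5, 0], [0, 0, 0]],
    [[-1, 3.5, 0], [0, 0, 0]]
  ]
}}

```text
time: 5.2
eef_pos: [0.6121, 0.0438, 0.173]
ee_rot: [-0.001, -3.139, 0.0]
contact_force: [-0.0, -0.2, -3.2]
gripper_width: 0.0608
grasp_force: 20.0
```

{"api": "step_arm", "payload": {
  "deltas": [
    [[-1, 3.5, 0], [0, 0, 0]],
    [[-1, 3.5, 0], [0, 0, 0]],
    [[-1, 3.5, 0], [0, 0, 0]],
    [[-1, 3, 0], [0, 0, 0]],
    [[-0.8, 2, 0], [0, 0, 0]],
    [[0, 1, 0], [0, 0, 0]],
    [[0, 0, 0], [0, 0, 0]],
    [[0, 0, 0], [0, 0, 0]]
  ]
}}

```text
time: 5.87
eef_pos: [0.6598, 0.2064, 0.1732]
ee_rot: [0.0, -3.139, 0.002]
contact_force: [-0.3, -0.9, -3.5]
gripper_width: 0.06
grasp_force: 20.0
```

Run:
```python
from w import *
d=wrist("w2"); im=d["img"]
for c,r in [((.6607,.2111,.026),.062),((.5379,.1661,.026),.052),((.4083,.1989,.026),.043)]: draw(im,d,c,r,1,0,(0,255,0))
draw(im,d,(.6585,.2064,.1732-.0655+.026),.05,1,0,(0,0,255))
cv2.imwrite("pics/w2d.png",im)
```

```text
[0.6598 0.2064 0.1732] [ 0.000e+00 -3.139e+00  2.000e-03] 5.8667
```

View pics/w2d.png

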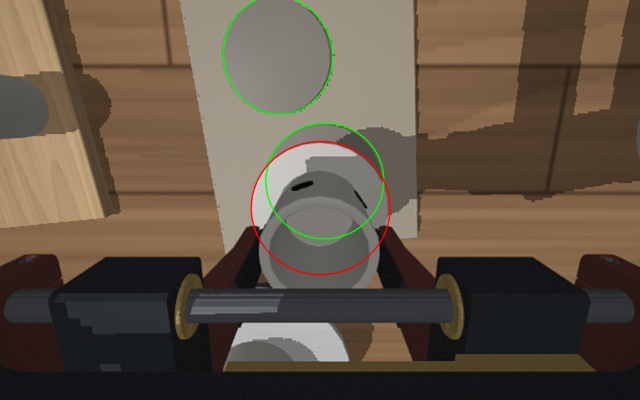

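The predicted disc outlines at (325,180) and (278,55) and the held brim at (320,208) all match, so I'll lower it.

{"api": "step_arm", "payload": {
  "deltas": [
    [[-0.2, 0.45, 0], [0, 0, 0]],
    [[0, 0, 2], [0, 0, 0]],
    [[0, 0, 2.5], [0, 0, 0]],
    [[0, 0, 2.5], [0, 0, 0]],
    [[0, 0, 1.5], [0, 0, 0]],
    [[0, 0, 0.7], [0, 0, 0]],
    [[0, 0, 0], [0, 0, 0]],
    [[0, 0, 0], [0, 0, 0]]
  ]
}}

```text
time: 6.58
eef_pos: [0.6636, 0.2108, 0.0834]
ee_rot: [0.003, 3.141, -0.0]
contact_force: [0.6, 0.5, -3.1]
gripper_width: 0.06
grasp_force: 20.0
```

{"api": "step_arm", "payload": {
  "deltas": [
    [[0.1, 0, 0.4], [0, 0, 0]],
    [[0, 0, 0.3], [0, 0, 0]],
    [[0, 0, 0.15], [0, 0, 0]],
    [[0, 0, 0.1], [0, 0, 0]],
    [[0, 0, 0], [0, 0, 0]],
    [[0, 0, 0], [0, 0, 0]]
  ]
}}

```text
time: 7.08
eef_pos: [0.6624, 0.2116, 0.0737]
ee_rot: [0.001, 3.141, 0.0]
contact_force: [0.3, 0.7, -2.8]
gripper_width: 0.0599
grasp_force: 20.0
```

{"api": "step_arm", "payload": {
  "deltas": [
    [[0, 0, 0.05], [0, 0, 0]],
    [[0, 0, 0.05], [0, 0, 0]],
    [[0, 0, 0], [0, 0, 0]],
    [[0, 0, 0], [0, 0, 0]]
  ]
}}

```text
time: 7.42
eef_pos: [0.6624, 0.2116, 0.0737]
ee_rot: [0.001, 3.141, 0.0]
contact_force: [-3.4, 0.1, 5.6]
gripper_width: 0.0604
grasp_force: 20.0
```

Contact: the force has gone from −2.8 to +5.6 N. Releasing, then rising.

{"api": "step_arm", "payload": {
  "deltas": [
    [[0, 0, -0.05], [0, 0, 0]],
    [[0, 0, 0], [0, 0, 0]],
    [[0, 0, 0], [0, 0, 0]],
    [[0, 0, 0], [0, 0, 0]],
    [[0, 0, 0], [0, 0, 0]],
    [[0, 0, 0], [0, 0, 0]]
  ],
  "claw": -1
}}

```text
time: 7.92
eef_pos: [0.6622, 0.2114, 0.0727]
ee_rot: [-0.001, -3.141, 0.0]
contact_force: [0.2, -0.9, 0.3]
gripper_width: 0.0874
grasp_force: 0.0
```

{"api": "step_arm", "payload": {
  "deltas": [
    [[0, 0, -1], [0, 0, 0]],
    [[0, 0, -2], [0, 0, 0]],
    [[0, 0, -2.5], [0, 0, 0]],
    [[0, 0, -2.5], [0, 0, 0]],
    [[0, -3, -2], [0, 0, 0]],
    [[0, -3.9, 0], [0, 0, 0]],
    [[0, -3.9, 0], [0, 0, 0]],
    [[0, -3.9, 0], [0, 0, 0]]
  ]
}}

```text
time: 8.58
eef_pos: [0.6625, 0.0634, 0.1745]
ee_rot: [-0.001, 3.139, -0.0]
contact_force: [0.8, -0.2, -0.4]
gripper_width: 0.088
grasp_force: 0.0
```

{"api": "step_arm", "payload": {
  "deltas": [
    [[0, -3.9, 0], [0, 0, 0]],
    [[0, -3.9, 0], [0, 0, 0]],
    [[0, -3.9, 0], [0, 0, 0]],
    [[0, -3.9, 0], [0, 0, 0]],
    [[0, -3.9, 0], [0, 0, 0]],
    [[0, -3.9, 0], [0, 0, 0]],
    [[0, -2.5, 0], [0, 0, 0]],
    [[0, 0, 0], [0, 0, 0]]
  ]
}}

```text
time: 9.25
eef_pos: [0.662, -0.2007, 0.1737]
ee_rot: [0.008, 3.14, -0.005]
contact_force: [0.8, -0.8, 0.1]
gripper_width: 0.0877
grasp_force: 0.0
```

{"api": "step_arm", "payload": {
  "deltas": [
    [[0.3, -0.5, 1], [0, 0, 0]],
    [[0, 0, 2], [0, 0, 0]],
    [[0, 0, 2], [0, 0, 0]],
    [[0, 0, 1], [0, 0, 0]],
    [[0, 0, 0], [0, 0, 0]],
    [[0, 0, 0], [0, 0, 0]]
  ]
}}

```text
time: 9.75
eef_pos: [0.6584, -0.1983, 0.1124]
ee_rot: [0.001, -3.14, -0.001]
contact_force: [-1.0, -0.2, -0.2]
gripper_width: 0.088
grasp_force: 0.0
```

{"api": "step_arm", "payload": {
  "deltas": [
    [[0, -1.1, 0], [0, 0, 0]],
    [[0, 0, 0], [0, 0, 0]],
    [[0, 0, 1.7], [0, 0, 0]],
    [[0, 0, 1.7], [0, 0, 0]],
    [[0, 0, 1.7], [0, 0, 0]],
    [[0, 0, 0.2], [0, 0, 0]],
    [[0, 0, 0], [0, 0, 0]],
    [[0, 0, 0], [0, 0, 0]]
  ]
}}

```text
time: 10.42
eef_pos: [0.6597, -0.2111, 0.0611]
ee_rot: [0.001, 3.14, -0.001]
contact_force: [-0.4, 0.1, -0.3]
gripper_width: 0.0879
grasp_force: 0.0
```

{"api": "step_arm", "payload": {
  "deltas": [
    [[0, 0, 0], [0, 0, 0]],
    [[0, 0, 0], [0, 0, 0]],
    [[0, 0, 0], [0, 0, 0]],
    [[0, 0, 0], [0, 0, 0]],
    [[0, 0, 0], [0, 0, 0]],
    [[0, 0, 0], [0, 0, 0]],
    [[0, 0, 0], [0, 0, 0]]
  ],
  "claw": 1,
  "grip_force": 16
}}

```text
time: 11.0
eef_pos: [0.6589, -0.2105, 0.0601]
ee_rot: [0.001, 3.142, -0.0]
contact_force: [0.2, -0.3, 1.2]
gripper_width: 0.05
grasp_force: 16.0
```

{"api": "step_arm", "payload": {
  "deltas": [
    [[0, 0, -0.5], [0, 0, 0]],
    [[0, 0, -1.5], [0, 0, 0]],
    [[0, 0, -2.2], [0, 0, 0]],
    [[0, 0, -2.2], [0, 0, 0]],
    [[0, 0, -2.2], [0, 0, 0]],
    [[0, 0, -2], [0, 0, 0]],
    [[0, 0, -1], [0, 0, 0]],
    [[0, 0, 0], [0, 0, 0]]
  ]
}}

```text
time: 11.67
eef_pos: [0.6605, -0.2112, 0.1788]
ee_rot: [0.001, 3.137, -0.003]
contact_force: [-0.4, -0.5, -1.5]
gripper_width: 0.0496
grasp_force: 16.0
```

{"api": "step_arm", "payload": {
  "deltas": [
    [[0.3, 1.5, 0], [0, 0, 0]],
    [[1, 3, 0], [0, 0, 0]],
    [[1, 3.3, 0], [0, 0, 0]],
    [[1, 3.3, 0], [0, 0, 0]],
    [[1, 3.3, 0], [0, 0, 0]],
    [[1, 3.3, 0], [0, 0, 0]],
    [[1, 3.3, 0], [0, 0, 0]],
    [[1, 3.3, 0], [0, 0, 0]]
  ]
}}

```text
time: 12.33
eef_pos: [0.5832, 0.0349, 0.1738]
ee_rot: [-0.001, -3.138, -0.001]
contact_force: [0.5, 0.3, -1.6]
gripper_width: 0.0496
grasp_force: 16.0
```

{"api": "step_arm", "payload": {
  "deltas": [
    [[1, 3.3, 0], [0, 0, 0]],
    [[1, 3.3, 0], [0, 0, 0]],
    [[1, 3, 0], [0, 0, 0]],
    [[1, 2, 0], [0, 0, 0]],
    [[0.8, 1, 0], [0, 0, 0]],
    [[0, 0, 0], [0, 0, 0]],
    [[0, 0, 0], [0, 0, 0]],
    [[0, 0, 0], [0, 0, 0]]
  ]
}}

```text
time: 13.0
eef_pos: [0.5383, 0.1576, 0.1754]
ee_rot: [-0.002, -3.141, 0.001]
contact_force: [0.5, 0.4, -2.5]
gripper_width: 0.0497
grasp_force: 16.0
```

Target is (0.538, 0.166) at z 0.068; lowering most of the way first.

{"api": "step_arm", "payload": {
  "deltas": [
    [[0, 0.8, 0], [0, 0, 0]],
    [[0, 0, 2], [0, 0, 0]],
    [[0, 0, 2.5], [0, 0, 0]],
    [[0, 0, 2.5], [0, 0, 0]],
    [[0, 0, 1.7], [0, 0, 0]],
    [[0, 0, 0.9], [0, 0, 0]],
    [[0, 0, 0], [0, 0, 0]],
    [[0, 0, 0], [0, 0, 0]]
  ]
}}

```text
time: 13.67
eef_pos: [0.5387, 0.1662, 0.0799]
ee_rot: [-0.003, -3.141, 0.0]
contact_force: [0.0, 0.4, -0.9]
gripper_width: 0.0496
grasp_force: 16.0
```

{"api": "step_arm", "payload": {
  "deltas": [
    [[0, 0, 0.5], [0, 0, 0]],
    [[0, 0, 0.3], [0, 0, 0]],
    [[0, 0, 0.15], [0, 0, 0]],
    [[0, 0, 0.1], [0, 0, 0]],
    [[0, 0, 0.05], [0, 0, 0]],
    [[0, 0, 0.05], [0, 0, 0]],
    [[0, 0, 0], [0, 0, 0]],
    [[0, 0, 0], [0, 0, 0]]
  ]
}}

```text
time: 14.33
eef_pos: [0.5382, 0.1666, 0.0685]
ee_rot: [0.001, 3.141, -0.0]
contact_force: [-0.1, -1.1, -1.8]
gripper_width: 0.0497
grasp_force: 16.0
```

{"api": "step_arm", "payload": {
  "deltas": [
    [[0, 0, 0.05], [0, 0, 0]],
    [[0, 0, 0.05], [0, 0, 0]],
    [[0, 0, 0], [0, 0, 0]],
    [[0, 0, 0], [0, 0, 0]]
  ]
}}

```text
time: 14.67
eef_pos: [0.5384, 0.1666, 0.068]
ee_rot: [0.001, 3.141, -0.0]
contact_force: [-1.6, -0.4, 5.9]
gripper_width: 0.0495
grasp_force: 16.0
```

{"api": "step_arm", "payload": {
  "deltas": [
    [[0, 0, -0.05], [0, 0, 0]],
    [[0, 0, 0], [0, 0, 0]],
    [[0, 0, 0], [0, 0, 0]],
    [[0, 0, 0], [0, 0, 0]],
    [[0, 0, 0], [0, 0, 0]],
    [[0, 0, 0], [0, 0, 0]]
  ],
  "claw": -1
}}

```text
time: 15.17
eef_pos: [0.5381, 0.1665, 0.0677]
ee_rot: [-0.001, -3.141, 0.0]
contact_force: [0.6, 0.1, 0.1]
gripper_width: 0.0854
grasp_force: 0.0
```

{"api": "step_arm", "payload": {
  "deltas": [
    [[0, 0, -1], [0, 0, 0]],
    [[0, 0, -2], [0, 0, 0]],
    [[0, 0, -2.5], [0, 0, 0]],
    [[0, 0, -2.5], [0, 0, 0]],
    [[0.5, -2, -2], [0, 0, 0]],
    [[1, -3.5, 0], [0, 0, 0]],
    [[1, -3.5, 0], [0, 0, 0]],
    [[1, -3.5, 0], [0, 0, 0]]
  ]
}}

```text
time: 15.83
eef_pos: [0.5031, 0.0407, 0.1692]
ee_rot: [-0.001, 3.14, -0.0]
contact_force: [0.0, -1.4, -0.2]
gripper_width: 0.0882
grasp_force: 0.0
```

{"api": "step_arm", "payload": {
  "deltas": [
    [[1, -3.5, 0], [0, 0, 0]],
    [[1, -3.5, 0], [0, 0, 0]],
    [[1, -3.5, 0], [0, 0, 0]],
    [[1, -3.5, 0], [0, 0, 0]],
    [[1, -3.5, 0], [0, 0, 0]],
    [[1, -3.5, 0], [0, 0, 0]],
    [[1, -3.5, 0], [0, 0, 0]],
    [[1, -2, 0], [0, 0, 0]]
  ]
}}

```text
time: 16.5
eef_pos: [0.4228, -0.227, 0.1689]
ee_rot: [0.003, 3.14, -0.004]
contact_force: [0.4, -1.3, 0.9]
gripper_width: 0.0879
grasp_force: 0.0
```

{"api": "step_arm", "payload": {
  "deltas": [
    [[0, 0, 1], [0, 0, 0]],
    [[0, 0, 2], [0, 0, 0]],
    [[0, 0, 2], [0, 0, 0]],
    [[0, 0, 1], [0, 0, 0]],
    [[0, 0, 0], [0, 0, 0]],
    [[0, 0, 0], [0, 0, 0]]
  ]
}}

```text
time: 17.0
eef_pos: [0.4226, -0.2224, 0.1077]
ee_rot: [-0.001, -3.14, -0.002]
contact_force: [-0.4, 0.4, 0.0]
gripper_width: 0.0881
grasp_force: 0.0
```

{"api": "step_arm", "payload": {
  "deltas": [
    [[0, -0.65, 0], [0, 0, 0]],
    [[0, 0, 0], [0, 0, 0]],
    [[0, 0, 1.7], [0, 0, 0]],
    [[0, 0, 1.7], [0, 0, 0]],
    [[0, 0, 1.7], [0, 0, 0]],
    [[0, 0, 0.3], [0, 0, 0]],
    [[0, 0, 0], [0, 0, 0]],
    [[0, 0, 0], [0, 0, 0]]
  ]
}}

```text
time: 17.67
eef_pos: [0.4234, -0.2302, 0.0546]
ee_rot: [0.001, 3.141, -0.001]
contact_force: [-0.8, 0.7, 0.6]
gripper_width: 0.088
grasp_force: 0.0
```

{"api": "step_arm", "payload": {
  "deltas": [
    [[0, 0, 0], [0, 0, 0]],
    [[0, 0, 0], [0, 0, 0]],
    [[0, 0, 0], [0, 0, 0]],
    [[0, 0, 0], [0, 0, 0]],
    [[0, 0, 0], [0, 0, 0]],
    [[0, 0, 0], [0, 0, 0]],
    [[0, 0, 0], [0, 0, 0]],
    [[0, 0, 0], [0, 0, 0]]
  ],
  "claw": 1,
  "grip_force": 12
}}

```text
time: 18.33
eef_pos: [0.4228, -0.2298, 0.0539]
ee_rot: [-0.001, -3.141, 0.0]
contact_force: [-0.1, 0.3, -0.5]
gripper_width: 0.0378
grasp_force: 0.2
```

{"api": "step_arm", "payload": {
  "deltas": [
    [[0, 0, 0], [0, 0, 0]],
    [[0, 0, 0], [0, 0, 0]],
    [[0, 0, -0.5], [0, 0, 0]],
    [[0, 0, -1.5], [0, 0, 0]],
    [[0, 0, -2.5], [0, 0, 0]],
    [[0, 0, -2.5], [0, 0, 0]],
    [[0, 0, -2.5], [0, 0, 0]],
    [[0, 0, -2], [0, 0, 0]]
  ]
}}

```text
time: 19.0
eef_pos: [0.4229, -0.2299, 0.1708]
ee_rot: [0.001, 3.141, -0.001]
contact_force: [0.2, -0.5, -1.9]
gripper_width: 0.037
grasp_force: 12.0
```

{"api": "step_arm", "payload": {
  "deltas": [
    [[0, 1.5, 0], [0, 0, 0]],
    [[0, 3, 0], [0, 0, 0]],
    [[0, 3.3, 0], [0, 0, 0]],
    [[0, 3.3, 0], [0, 0, 0]],
    [[0, 3.3, 0], [0, 0, 0]],
    [[0, 3.3, 0], [0, 0, 0]],
    [[0, 3.3, 0], [0, 0, 0]],
    [[0, 3.3, 0], [0, 0, 0]]
  ]
}}

```text
time: 19.67
eef_pos: [0.4225, 0.0147, 0.1691]
ee_rot: [0.002, 3.142, -0.0]
contact_force: [0.8, 1.3, -1.7]
gripper_width: 0.0369
grasp_force: 12.0
```

{"api": "step_arm", "payload": {
  "deltas": [
    [[0, 3.3, 0], [0, 0, 0]],
    [[0.2, 3.3, 0], [0, 0, 0]],
    [[0.3, 3.3, 0], [0, 0, 0]],
    [[0.3, 3.3, 0], [0, 0, 0]],
    [[0.3, 3, 0], [0, 0, 0]],
    [[0.3, 2, 0], [0, 0, 0]],
    [[0, 0, 0], [0, 0, 0]],
    [[0, 0, 0], [0, 0, 0]]
  ]
}}

```text
time: 20.33
eef_pos: [0.4087, 0.1957, 0.1689]
ee_rot: [0.003, -3.141, 0.001]
contact_force: [-0.6, 0.2, -1.3]
gripper_width: 0.037
grasp_force: 12.0
```

{"api": "step_arm", "payload": {
  "deltas": [
    [[0, 0.3, 0], [0, 0, 0]],
    [[0, 0, 2], [0, 0, 0]],
    [[0, 0, 2.5], [0, 0, 0]],
    [[0, 0, 2.5], [0, 0, 0]],
    [[0, 0, 1.7], [0, 0, 0]],
    [[0, 0, 0.9], [0, 0, 0]],
    [[0, 0, 0], [0, 0, 0]],
    [[0, 0, 0], [0, 0, 0]]
  ]
}}

```text
time: 21.0
eef_pos: [0.4094, 0.1975, 0.073]
ee_rot: [-0.003, -3.141, 0.001]
contact_force: [-0.4, -0.6, -1.2]
gripper_width: 0.0371
grasp_force: 12.0
```

{"api": "step_arm", "payload": {
  "deltas": [
    [[0.1, 0.1, 0.5], [0, 0, 0]],
    [[0, 0, 0.3], [0, 0, 0]],
    [[0, 0, 0.15], [0, 0, 0]],
    [[0, 0, 0.1], [0, 0, 0]],
    [[0, 0, 0.05], [0, 0, 0]],
    [[0, 0, 0], [0, 0, 0]],
    [[0, 0, 0], [0, 0, 0]]
  ]
}}

```text
time: 21.58
eef_pos: [0.4083, 0.1992, 0.062]
ee_rot: [0.001, 3.141, -0.0]
contact_force: [0.3, -0.3, -1.5]
gripper_width: 0.0374
grasp_force: 12.0
```

{"api": "step_arm", "payload": {
  "deltas": [
    [[0, 0, 0.05], [0, 0, 0]],
    [[0, 0, 0], [0, 0, 0]],
    [[0, 0, 0], [0, 0, 0]]
  ]
}}

```text
time: 21.83
eef_pos: [0.4083, 0.1992, 0.0618]
ee_rot: [0.001, 3.141, 0.0]
contact_force: [-1.8, -1.1, 5.2]
gripper_width: 0.0371
grasp_force: 12.0
```

Contact; releasing and going to the lid.

{"api": "step_arm", "payload": {
  "deltas": [
    [[0, 0, -0.05], [0, 0, 0]],
    [[0, 0, 0], [0, 0, 0]],
    [[0, 0, 0], [0, 0, 0]],
    [[0, 0, 0], [0, 0, 0]],
    [[0, 0, 0], [0, 0, 0]],
    [[0, 0, 0], [0, 0, 0]],
    [[0, 0, 0], [0, 0, 0]]
  ],
  "claw": -1
}}

```text
time: 22.42
eef_pos: [0.4082, 0.1991, 0.0618]
ee_rot: [-0.001, -3.141, 0.0]
contact_force: [-0.6, -0.9, 0.3]
gripper_width: 0.08
grasp_force: 0.0
```

{"api": "step_arm", "payload": {
  "deltas": [
    [[0, 0, -1], [0, 0, 0]],
    [[0, 0, -2], [0, 0, 0]],
    [[0, 0, -2.5], [0, 0, 0]],
    [[0, 0, -2.5], [0, 0, 0]],
    [[-0.5, -2, -2], [0, 0, 0]],
    [[-1, -3.5, -1], [0, 0, 0]],
    [[-1, -3.5, 0], [0, 0, 0]],
    [[-1, -3.5, 0], [0, 0, 0]]
  ]
}}

```text
time: 23.08
eef_pos: [0.444, 0.0731, 0.173]
ee_rot: [-0.001, 3.139, -0.0]
contact_force: [0.3, -0.6, -0.6]
gripper_width: 0.088
grasp_force: 0.0
```

{"api": "step_arm", "payload": {
  "deltas": [
    [[-1, -3.5, 0], [0, 0, 0]],
    [[-1, -3.5, 0], [0, 0, 0]],
    [[-1, -3.5, 0], [0, 0, 0]],
    [[-1, -3.5, 0], [0, 0, 0]],
    [[-1, -3.5, 0], [0, 0, 0]],
    [[0, -3.5, 0], [0, 0, 0]],
    [[0, -3.5, 0], [0, 0, 0]],
    [[0, -3.5, 0], [0, 0, 0]]
  ]
}}

```text
time: 23.75
eef_pos: [0.4926, -0.2076, 0.1717]
ee_rot: [-0.001, -3.141, -0.0]
contact_force: [0.3, -0.3, -0.4]
gripper_width: 0.0877
grasp_force: 0.0
```

{"api": "step_arm", "payload": {
  "deltas": [
    [[0, -3.5, 0], [0, 0, 0]],
    [[0, -3.5, 0], [0, 0, 0]],
    [[0, -3.5, 0], [0, 0, 0]],
    [[0, -2, 0], [0, 0, 0]],
    [[0, 0, 0], [0, 0, 0]],
    [[0, 0, 0], [0, 0, 0]],
    [[0, 0, 0], [0, 0, 0]]
  ],
  "claw": -0.2
}}

```text
time: 24.33
eef_pos: [0.4923, -0.3297, 0.1715]
ee_rot: [-0.002, -3.141, -0.002]
contact_force: [0.8, 1.0, 0.5]
gripper_width: 0.0529
grasp_force: 0.0
```

Run:
```python
from w import *
d=wrist("w3"); im=d["img"].copy()
draw(im,d,(.4935,-.331,.032),.029,1,0,(0,255,0)); draw(im,d,(.4935,-.331,.056),.009,1,0,(0,0,255))
cv2.imwrite("pics/w3d.png",im)
t=get_image("top"); pickle.dump(t,open("t3.pkl","wb"))
im=t["img"]; c=cv2.resize(im[95:245,195:305],None,fx=4,fy=4,interpolation=cv2.INTER_CUBIC); o=np.array([195,95])
for p,r in [((.6607,.2111,.026),.062),((.5379,.1661,.026),.052),((.4083,.1989,.026),.043)]: draw(c,t,p,r,4,o,(0,255,0))
for p,r in [((.661,.2115,.034),.05),((.661,.2115,.106),.031),((.5382,.1665,.034),.04),((.4083,.1992,.034),.031)]: draw(c,t,p,r,4,o,(0,0,255))
cv2.imwrite("pics/t3d.png",c)
```

```text
[ 0.4923 -0.3297  0.1715] [-2.000e-03 -3.141e+00 -2.000e-03] 24.3333
```

View pics/w3d.png

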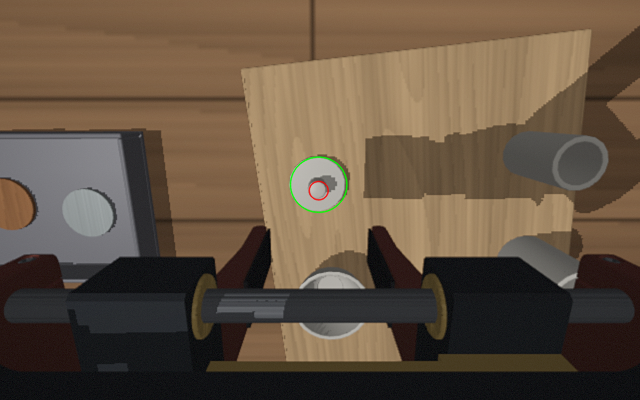

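View pics/t3d.png

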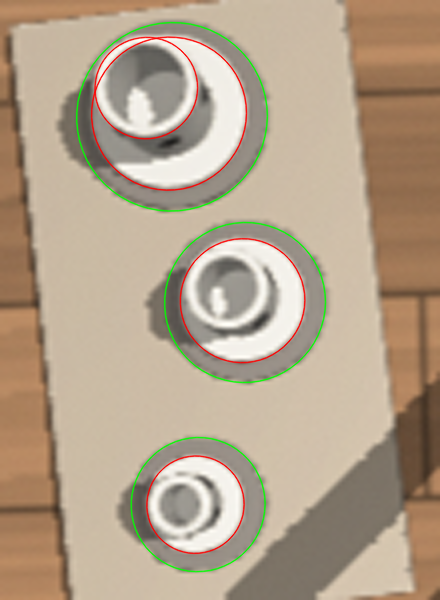

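The lid matches at (319,185). The top view shows all three pots centred on their discs: large (170,112), medium (243,300) and small (196,504). Now I'll grasp the knob.

{"api": "step_arm", "payload": {
  "deltas": [
    [[-0.1, -0.1, 0], [0, 0, 0]],
    [[0, 0, 2.2], [0, 0, 0]],
    [[0, 0, 2.8], [0, 0, 0]],
    [[0, 0, 2.8], [0, 0, 0]],
    [[0, 0, 2.2], [0, 0, 0]],
    [[0, 0, 1], [0, 0, 0]],
    [[0, 0, 0.6], [0, 0, 0]],
    [[0, 0, 0], [0, 0, 0]]
  ]
}}

```text
time: 25.1
eef_pos: [0.4936, -0.3311, 0.0553]
ee_rot: [-0.0, -3.14, -0.001]
contact_force: [0.3, -0.1, 0.3]
gripper_width: 0.0526
grasp_force: 0.0
```

{"api": "step_arm", "payload": {
  "deltas": [
    [[0, 0, 0], [0, 0, 0]],
    [[0, 0, 0], [0, 0, 0]]
  ]
}}

```text
time: 25.27
eef_pos: [0.4948, -0.3326, 0.0573]
ee_rot: [0.001, 3.14, -0.003]
contact_force: [0.8, 0.0, -0.0]
gripper_width: 0.0526
grasp_force: 0.0
```

{"api": "step_arm", "payload": {
  "deltas": [
    [[0.1, 0.1, 0.7], [0, 0, 0]],
    [[0, 0, 0], [0, 0, 0]],
    [[0, 0, 0], [0, 0, 0]]
  ]
}}

```text
time: 25.52
eef_pos: [0.4926, -0.3308, 0.049]
ee_rot: [-0.001, -3.141, 0.0]
contact_force: [0.5, -0.6, 1.1]
gripper_width: 0.0524
grasp_force: 0.0
```

{"api": "step_arm", "payload": {
  "deltas": [
    [[0, 0, 0], [0, 0, 0]],
    [[0, 0, 0], [0, 0, 0]],
    [[0, 0, 0], [0, 0, 0]],
    [[0, 0, 0], [0, 0, 0]],
    [[0, 0, 0], [0, 0, 0]],
    [[0, 0, 0], [0, 0, 0]],
    [[0, 0, 0], [0, 0, 0]],
    [[0, 0, 0], [0, 0, 0]]
  ],
  "claw": 1,
  "grip_force": 10
}}

```text
time: 26.18
eef_pos: [0.4928, -0.3309, 0.0489]
ee_rot: [-0.001, -3.142, 0.0]
contact_force: [-0.4, -0.4, -0.5]
gripper_width: 0.0029
grasp_force: 0.0
```

The jaws closed to 2.9 mm with no force, so the knob was missed. Looking before I do anything else.

Run:
```python
from w import *
d=wrist("w4"); im=d["img"]; draw(im,d,(.4935,-.331,.032),.029,1,0,(0,255,0)); draw(im,d,(.4935,-.331,.056),.009,1,0,(0,0,255))
t=get_image("scene")["img"]
o=np.zeros((560,800,3),np.uint8); o[:,:448]=cv2.resize(im[:, 160:480],(448,560)); o[:440,448:]=cv2.resize(t[190:315,160:260],(352,440),interpolation=cv2.INTER_CUBIC)
cv2.imwrite("pics/w4d.png",o)
```

```text
[ 0.4928 -0.3309  0.0489] [-1.000e-03 -3.142e+00  0.000e+00] 26.1833
```

View pics/w4d.png

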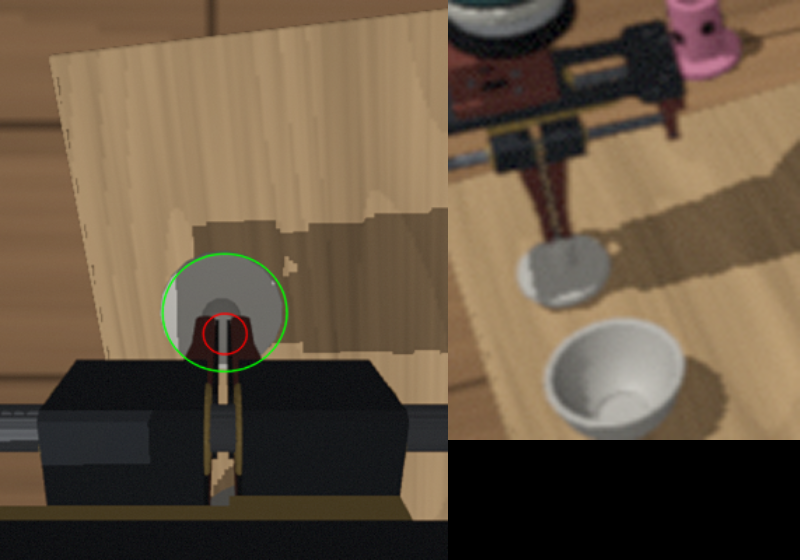

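{"api": "step_arm", "payload": {
  "deltas": [
    [[0, 0, 0], [0, 0, 0]],
    [[0, 0, 0], [0, 0, 0]],
    [[0, 0, 0], [0, 0, 0]],
    [[0, 0, 0], [0, 0, 0]],
    [[0, 0, 0], [0, 0, 0]],
    [[0, 0, 0], [0, 0, 0]]
  ],
  "claw": -0.2
}}

```text
time: 26.78
eef_pos: [0.4928, -0.3309, 0.0489]
ee_rot: [-0.001, -3.142, 0.0]
contact_force: [-0.0, 0.2, -0.1]
gripper_width: 0.0374
grasp_force: 0.0
```

{"api": "step_arm", "payload": {
  "deltas": [
    [[0, 0, -1], [0, 0, 0]],
    [[0, 0, -2], [0, 0, 0]],
    [[0, 0, -2], [0, 0, 0]],
    [[0, 0, -1], [0, 0, 0]],
    [[0, 0, 0], [0, 0, 0]],
    [[0, 0, 0], [0, 0, 0]]
  ]
}}

```text
time: 27.28
eef_pos: [0.4932, -0.3312, 0.1096]
ee_rot: [0.001, 3.14, -0.002]
contact_force: [0.2, 0.3, -0.8]
gripper_width: 0.0528
grasp_force: 0.0
```

Run:
```python
from w import *
d=wrist("w5"); im=d["img"]
t=get_image("scene")["img"]
o=np.zeros((560,800,3),np.uint8); o[:,:448]=cv2.resize(im[:, 160:480],(448,560)); o[:440,448:]=cv2.resize(t[190:315,160:260],(352,440),interpolation=cv2.INTER_CUBIC)
cv2.imwrite("pics/w5d.png",o)
```

```text
[ 0.4932 -0.3312  0.1096] [ 1.00e-03  3.14e+00 -2.00e-03] 27.2833
```

View pics/w5d.png

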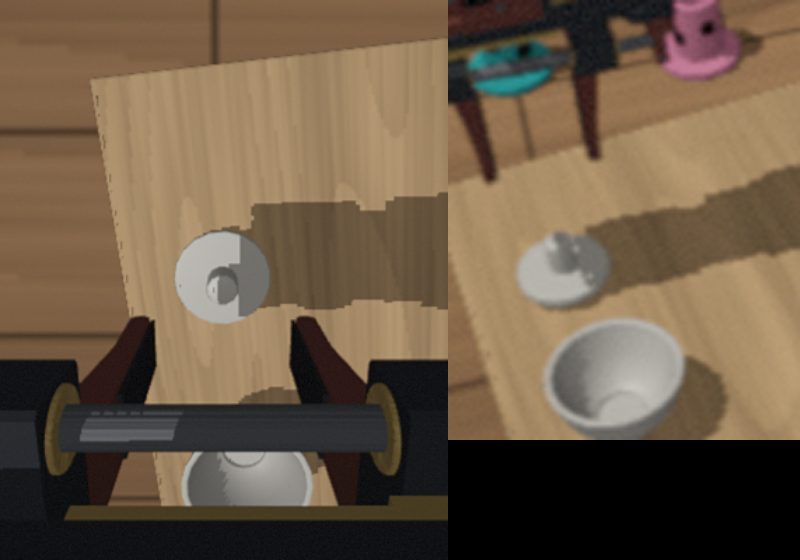

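The lid stands undisturbed, knob at crop (222,285), yet the closed jaws looked to be at its place. I'll compare the numbers with an enlarged w4/w5 crop.

Run:
```python
from h import *
o=np.zeros((400,800,3),np.uint8)
for k,(n,u0,v0) in enumerate([("w4",270,180),("w5",270,150)]):
    d=pickle.load(open(n+".pkl","rb")); im=d["img"]; s=4
    c=cv2.resize(im[v0:v0+100,u0:u0+100],None,fx=4,fy=4,interpolation=cv2.INTER_CUBIC)
    of=np.array([u0,v0])
    for z,r,col in[(.032,.029,(0,255,0)),(.032,.009,(255,0,0)),(.056,.009,(0,0,255))]: draw(c,d,(.4935,-.331,z),r,4,of,col)
    o[:,400*k:400*k+400]=c
cv2.imwrite("pics/cmp.png",o)
```

```text
(no output)
```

View pics/cmp.png

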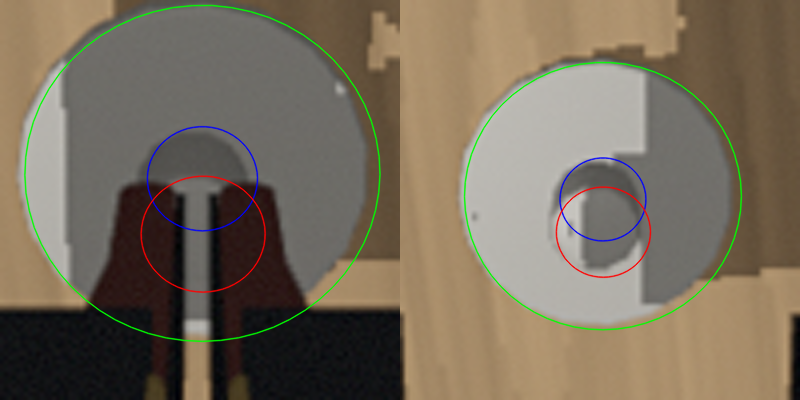

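Run:
```python
from h import *
d=pickle.load(open("im0.pkl","rb"))["scene"]
for z in (.08,.09,.095,.1,.105,.11,.12,.13):
    print(z,[ray(d,p,z)[:2].round(3).tolist() for p in ((171.9,241.1),(201.8,234.6))])
w=pickle.load(open("w5.pkl","rb"))
for p in ((160+150/1.4,320/1.4),(160+293/1.4,320/1.4)): # tips, wrist view
    for z in(.095,.12): print(p,z,ray(w,p,z)[:2].round(3))
```

```text
0.08 [[0.452, -0.362], [0.452, -0.295]]
0.09 [[0.463, -0.361], [0.463, -0.296]]
0.095 [[0.468, -0.361], [0.469, -0.296]]
0.1 [[0.474, -0.361], [0.474, -0.296]]
0.105 [[0.479, -0.361], [0.48, -0.297]]
0.11 [[0.485, -0.36], [0.485, -0.297]]
0.12 [[0.496, -0.36], [0.496, -0.297]]
0.13 [[0.506, -0.36], [0.507, -0.298]]
(267.14285714285717, 228.57142857142858) 0.095 [ 0.496 -0.366]
(267.14285714285717, 228.57142857142858) 0.12 [ 0.487 -0.361]
(369.28571428571433, 228.57142857142858) 0.095 [ 0.496 -0.299]
(369.28571428571433, 228.57142857142858) 0.12 [ 0.487 -0.304]
```

Both views put the actual fingertips about 13 mm above the reported TCP (z ≈ 0.123 with TCP at 0.110), so they closed just above the knob. I'll go lower in small steps, watching the force.

{"api": "step_arm", "payload": {
  "deltas": [
    [[0, 0, 1.5], [0, 0, 0]],
    [[0, 0, 2], [0, 0, 0]],
    [[0, 0, 1.5], [0, 0, 0]],
    [[0, 0, 1], [0, 0, 0]],
    [[0, 0, 0.2], [0, 0, 0]],
    [[0, 0, 0], [0, 0, 0]],
    [[0, 0, 0], [0, 0, 0]]
  ]
}}

```text
time: 27.97
eef_pos: [0.4929, -0.331, 0.047]
ee_rot: [-0.001, -3.142, 0.0]
contact_force: [-0.1, -1.0, -0.1]
gripper_width: 0.0524
grasp_force: 0.0
```

{"api": "step_arm", "payload": {
  "deltas": [
    [[0, 0, 0.15], [0, 0, 0]],
    [[0, 0, 0.15], [0, 0, 0]],
    [[0, 0, 0.1], [0, 0, 0]],
    [[0, 0, 0], [0, 0, 0]]
  ]
}}

```text
time: 28.3
eef_pos: [0.4929, -0.331, 0.0431]
ee_rot: [0.001, 3.141, -0.001]
contact_force: [-0.1, 0.5, 0.6]
gripper_width: 0.0528
grasp_force: 0.0
```

{"api": "step_arm", "payload": {
  "deltas": [
    [[0, 0, 0.3], [0, 0, 0]],
    [[0, 0, 0.3], [0, 0, 0]],
    [[0, 0, 0.3], [0, 0, 0]],
    [[0, 0, 0.2], [0, 0, 0]],
    [[0, 0, 0.2], [0, 0, 0]],
    [[0, 0, 0], [0, 0, 0]],
    [[0, 0, 0], [0, 0, 0]]
  ]
}}

```text
time: 28.88
eef_pos: [0.4926, -0.3308, 0.0297]
ee_rot: [-0.001, -3.141, -0.0]
contact_force: [-1.1, 0.3, 0.3]
gripper_width: 0.0526
grasp_force: 0.0
```

{"api": "step_arm", "payload": {
  "deltas": [
    [[0, 0, 0], [0, 0, 0]],
    [[0, 0, 0], [0, 0, 0]],
    [[0, 0, 0], [0, 0, 0]],
    [[0, 0, 0], [0, 0, 0]],
    [[0, 0, 0], [0, 0, 0]],
    [[0, 0, 0], [0, 0, 0]],
    [[0, 0, 0], [0, 0, 0]],
    [[0, 0, 0], [0, 0, 0]]
  ],
  "claw": 1,
  "grip_force": 10
}}

```text
time: 29.55
eef_pos: [0.4928, -0.331, 0.03]
ee_rot: [0.001, 3.141, -0.0]
contact_force: [0.8, -0.3, 0.9]
gripper_width: 0.0176
grasp_force: 10.0
```

Knob gripped at 17.6 mm. Lifting and carrying it to the large pot.

{"api": "step_arm", "payload": {
  "deltas": [
    [[0, 0, -0.5], [0, 0, 0]],
    [[0, 0, -1.5], [0, 0, 0]],
    [[0, 0, -2.5], [0, 0, 0]],
    [[0, 0, -2.5], [0, 0, 0]],
    [[0, 0, -2.5], [0, 0, 0]],
    [[0, 0, -2.5], [0, 0, 0]],
    [[0, 0, -2], [0, 0, 0]],
    [[0, 0, -0.5], [0, 0, 0]]
  ],
  "grip_force": 14
}}

```text
time: 30.22
eef_pos: [0.4944, -0.3322, 0.1788]
ee_rot: [0.001, 3.137, -0.006]
contact_force: [0.2, -0.1, 0.8]
gripper_width: 0.0176
grasp_force: 14.0
```

{"api": "step_arm", "payload": {
  "deltas": [
    [[-0.5, 1.5, 0], [0, 0, 0]],
    [[-1, 2.5, 0], [0, 0, 0]],
    [[-1, 3.3, 0], [0, 0, 0]],
    [[-1, 3.3, 0], [0, 0, 0]],
    [[-1, 3.3, 0], [0, 0, 0]],
    [[-1, 3.3, 0], [0, 0, 0]],
    [[-1, 3.3, 0], [0, 0, 0]],
    [[-1, 3.3, 0], [0, 0, 0]]
  ]
}}

```text
time: 30.88
eef_pos: [0.5674, -0.0911, 0.1739]
ee_rot: [-0.002, -3.14, -0.001]
contact_force: [1.1, 0.7, -0.9]
gripper_width: 0.0174
grasp_force: 14.0
```

{"api": "step_arm", "payload": {
  "deltas": [
    [[-1, 3.3, 0], [0, 0, 0]],
    [[-1, 3.3, 0], [0, 0, 0]],
    [[-1, 3.3, 0], [0, 0, 0]],
    [[-1, 3.3, 0], [0, 0, 0]],
    [[-1, 3.3, 0], [0, 0, 0]],
    [[-1, 3.3, 0], [0, 0, 0]],
    [[-1, 3.3, 0], [0, 0, 0]],
    [[-1, 3.3, 0], [0, 0, 0]]
  ]
}}

```text
time: 31.55
eef_pos: [0.6476, 0.1727, 0.1736]
ee_rot: [-0.001, -3.14, 0.001]
contact_force: [0.0, -0.7, -0.2]
gripper_width: 0.0174
grasp_force: 14.0
```

{"api": "step_arm", "payload": {
  "deltas": [
    [[-1, 2, 0], [0, 0, 0]],
    [[-0.3, 1, 0], [0, 0, 0]],
    [[0, 0, 0], [0, 0, 0]],
    [[0, 0, 0], [0, 0, 0]],
    [[0, 0, 0], [0, 0, 0]]
  ]
}}

```text
time: 31.97
eef_pos: [0.6603, 0.1993, 0.1743]
ee_rot: [-0.003, -3.14, 0.002]
contact_force: [0.4, 0.3, 0.8]
gripper_width: 0.0174
grasp_force: 14.0
```

{"api": "step_arm", "payload": {
  "deltas": [
    [[0, 1.2, 0], [0, 0, 0]],
    [[0, 0, 1], [0, 0, 0]],
    [[0, 0, 1.5], [0, 0, 0]],
    [[0, 0, 1.2], [0, 0, 0]],
    [[0, 0, 0.6], [0, 0, 0]],
    [[0, 0, 0], [0, 0, 0]],
    [[0, 0, 0], [0, 0, 0]],
    [[0, 0, 0], [0, 0, 0]]
  ]
}}

```text
time: 32.63
eef_pos: [0.6616, 0.213, 0.1323]
ee_rot: [0.001, 3.141, 0.0]
contact_force: [-0.2, -0.1, -1.9]
gripper_width: 0.0172
grasp_force: 14.0
```

Run:
```python
from w import *
d=wrist("w6"); im=d["img"]; z=get_state()["eef_pos"]; T=get_image("top"); t=T["img"]; pickle.dump(T,open("t6.pkl","wb"))
S=get_image("scene"); s=S["img"]
c=cv2.resize(im[100:340,200:440],None,fx=2,fy=2); o=np.array([200,100])
draw(c,d,(.661,.2115,.106),.031,2,o,(0,0,255)); draw(c,d,(.661,.2115,.034),.05,2,o,(0,255,0)); draw(c,d,(z[0]+.0007,z[1],z[2]+.002),.029,2,o,(255,0,0))
u=cv2.resize(s[200:300,390:490],(320,320),interpolation=cv2.INTER_CUBIC); o=np.array([390,200])
draw(u,S,(.661,.2115,.106),.031,3.2,o,(0,0,255)); draw(u,S,(z[0]+.0007,z[1],z[2]+.002),.029,3.2,o,(255,0,0))
O=np.zeros((480,800,3),np.uint8); O[:,:480]=c; O[:320,480:]=u; cv2.imwrite("pics/w6d.png",O)
```

```text
[0.6616 0.213  0.1323] [1.000e-03 3.141e+00 0.000e+00] 32.6333
```

View pics/w6d.png

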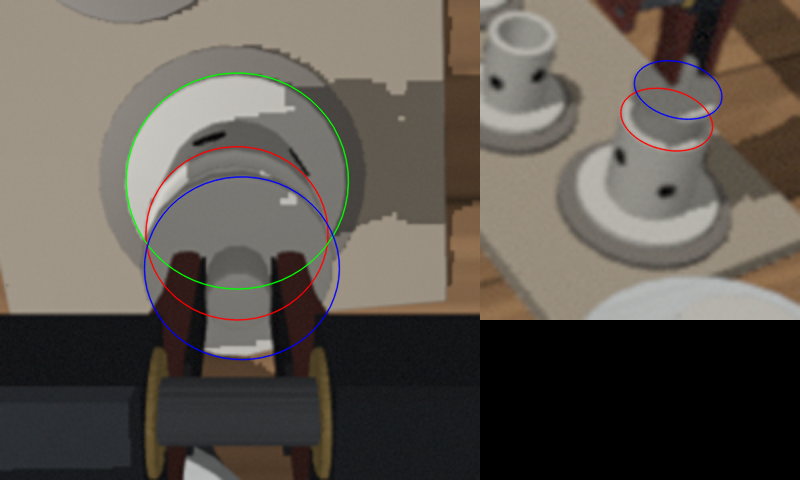

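The lid (blue, at (238,268)) hangs over the pot mouth (red, at (237,233)) and lines up within about 2 mm. Lowering with a small correction.

{"api": "step_arm", "payload": {
  "deltas": [
    [[0.1, -0.15, 0], [0, 0, 0]],
    [[0, 0, 0.5], [0, 0, 0]],
    [[0, 0, 0.5], [0, 0, 0]],
    [[0, 0, 0.3], [0, 0, 0]],
    [[0, 0, 0.2], [0, 0, 0]],
    [[0, 0, 0.15], [0, 0, 0]],
    [[0, 0, 0], [0, 0, 0]],
    [[0, 0, 0], [0, 0, 0]]
  ]
}}

```text
time: 33.45
eef_pos: [0.6602, 0.2115, 0.1152]
ee_rot: [-0.001, -3.141, 0.0]
contact_force: [0.8, -0.2, 0.2]
gripper_width: 0.0175
grasp_force: 14.0
```

{"api": "step_arm", "payload": {
  "deltas": [
    [[0, 0, 0.1], [0, 0, 0]],
    [[0, 0, 0.1], [0, 0, 0]],
    [[0, 0, 0.05], [0, 0, 0]],
    [[0, 0, 0], [0, 0, 0]],
    [[0, 0, 0], [0, 0, 0]]
  ]
}}

```text
time: 33.87
eef_pos: [0.6602, 0.2115, 0.1129]
ee_rot: [0.001, 3.142, -0.0]
contact_force: [0.2, -0.1, -0.9]
gripper_width: 0.017
grasp_force: 14.0
```

{"api": "step_arm", "payload": {
  "deltas": [
    [[0, 0, 0.05], [0, 0, 0]],
    [[0, 0, 0.05], [0, 0, 0]],
    [[0, 0, 0], [0, 0, 0]],
    [[0, 0, 0], [0, 0, 0]]
  ]
}}

```text
time: 34.2
eef_pos: [0.6603, 0.2114, 0.112]
ee_rot: [0.001, 3.141, -0.0]
contact_force: [0.1, -0.4, 1.5]
gripper_width: 0.0174
grasp_force: 14.0
```

Light contact at exactly the seated height. One more half millimetre, then release.

{"api": "step_arm", "payload": {
  "deltas": [
    [[0, 0, 0.05], [0, 0, 0]],
    [[0, 0, 0], [0, 0, 0]],
    [[0, 0, 0], [0, 0, 0]]
  ]
}}

```text
time: 34.45
eef_pos: [0.6604, 0.2113, 0.1119]
ee_rot: [0.001, 3.141, -0.0]
contact_force: [-1.8, -1.5, 5.2]
gripper_width: 0.0174
grasp_force: 14.0
```

{"api": "step_arm", "payload": {
  "deltas": [
    [[0, 0, 0], [0, 0, 0]],
    [[0, 0, 0], [0, 0, 0]],
    [[0, 0, 0], [0, 0, 0]],
    [[0, 0, 0], [0, 0, 0]],
    [[0, 0, 0], [0, 0, 0]],
    [[0, 0, 0], [0, 0, 0]]
  ],
  "claw": -0.2
}}

```text
time: 34.95
eef_pos: [0.6601, 0.2116, 0.1112]
ee_rot: [-0.001, -3.141, 0.0]
contact_force: [-0.7, 0.5, 0.8]
gripper_width: 0.0521
grasp_force: 0.0
```

{"api": "step_arm", "payload": {
  "deltas": [
    [[0, 0, -0.5], [0, 0, 0]],
    [[0, 0, -1.5], [0, 0, 0]],
    [[0, 0, -2.5], [0, 0, 0]],
    [[0, 0, -2.5], [0, 0, 0]],
    [[0, 0, -2], [0, 0, 0]],
    [[0, -3.5, 0], [0, 0, 0]],
    [[0, -3.5, 0], [0, 0, 0]],
    [[0, -3.5, 0], [0, 0, 0]]
  ]
}}

```text
time: 35.62
eef_pos: [0.6604, 0.106, 0.2025]
ee_rot: [-0.002, 3.14, -0.0]
contact_force: [0.6, 0.4, -1.1]
gripper_width: 0.0529
grasp_force: 0.0
```

{"api": "step_arm", "payload": {
  "deltas": [
    [[0, -3.5, 0], [0, 0, 0]],
    [[0, -3.5, 0], [0, 0, 0]],
    [[0, -3.5, 0], [0, 0, 0]],
    [[0, 0, 0], [0, 0, 0]],
    [[0, 0, 0], [0, 0, 0]],
    [[0, 0, 0], [0, 0, 0]]
  ]
}}

```text
time: 36.12
eef_pos: [0.6601, 0.0017, 0.2016]
ee_rot: [0.003, 3.141, 0.001]
contact_force: [0.3, -0.9, 0.6]
gripper_width: 0.0528
grasp_force: 0.0
```

Run:
```python
from h import *; from workcell import *
S=get_image("scene")["img"]; T=get_image("top")["img"]
o=np.zeros((480,800,3),np.uint8)
o[:,:400]=cv2.resize(S[150:306,360:490],(400,480),interpolation=cv2.INTER_CUBIC)
o[:,400:]=cv2.resize(T[90:246,200:330],(400,480),interpolation=cv2.INTER_CUBIC)
cv2.imwrite("pics/end.png",o)
```

```text
(no output)
```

View pics/end.png

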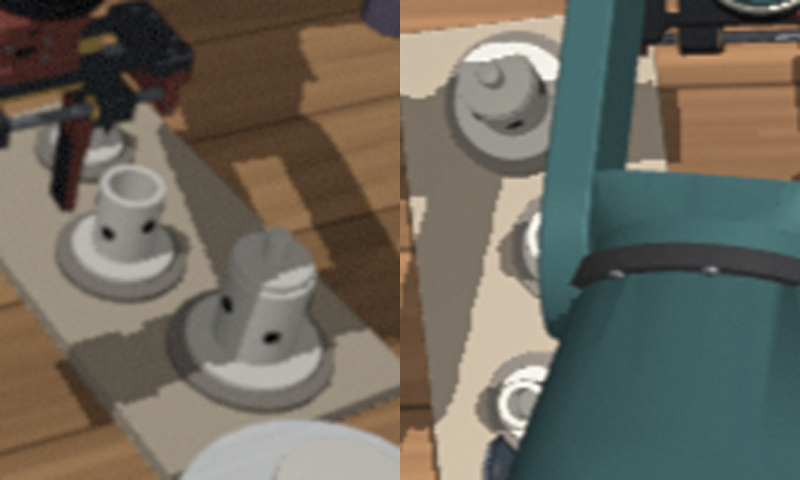

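The lid sits level on the large pot, left crop (272,258) and top crop (500,85), and all three pots stand on their discs. The arm is clear, so I'm handing in.

```bash
python3 -c "
from workcell import *
print(sign_off())"
```

```text
the job is handed in; nothing more can be done
None
```

I've handed the job in: the large, medium and small pots stand on their own discs, filled in that order from farthest to nearest, the lid sits level on the large pot, and no move came near the tumblers or the bowl; I got no verdict back. My first try at the lid's knob closed just above it without touching anything; the second worked.

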